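Drink can out over the rack's rail and onto the order tray

ROBOT

A 6-joint arm with a two-finger parallel gripper is mounted at the origin on a cart in front of the work surface, level with it; the furniture and walls round the work are solid. World frame = base frame: x ahead of the robot, y to its left, z up, the work surface at z = 0. Lengths are in mm, angles in rad, forces in N, time in s.
With the tool pointing down it reaches from about 225 to 725 mm from the base axis. Payload 3.1 kg.
Tool frame: the origin (TCP) lies at the very end of the fingers, on their centre line; the grasp point (between the pads) lies 19 mm behind it; z points along the fingers, y is the line along which they close (so a half turn about z gives the same grasp; the last joint's range is limited). The gripper opens to 85 mm and grips with 20 to 120 N. Pads are 22 mm wide; open, the fingers measure 114 mm over their backs; the gripper's body (76 mm by 85 mm) begins 54 mm behind the grasp point. The pads swing forward as they close: fully open they stand 13 mm farther back than shut.
Start: joints at [-1.422, 0.048, 0.099, 1.622, 0, 1.443], TCP at [143.456, -505.013, 231.312] pointing down, gripper open.
Joint ranges: [-2.91, 2.91], [-0.99, 1.94], [-1.21, 1.42], [-2.12, 2.29], [-1.49, 1.47], [-3.14, 3.14]. Speed limits (rad/s): [2.79, 2.79, 3.14, 3.14, 3.14, 3.14].

INTERFACE

Orientations are given as a unit quaternion [x, y, z, w].
In Python, from bench import manip, camera, camera_model gives the robot as it stands. The module is installed in compiled form; this text tells all that it offers.
- The arm moves only by the tool send_rows, never from a script. Its argument "moves" is a list of rows, each a list of 5 numbers: the shift along the world's x, y, z in m, then the turn about the world's z in rad, then the opening, from 0 (shut) to 1 (fully open). In form: [[dx, dy, dz, twist, jaw], ...]. A call has 1 to 20 rows; each row shifts and turns the commanded pose from where the row before left it; what a row does not reach is not made up. A row lasts 1/12 s, in which the tool goes at most 41.7 mm and 7.16 degrees, less where a joint would pass 70% of its speed; a pose out of reach is approached as far as the arm can. A call with a gripper value outside its range is refused whole. The fingers move at their own pace and stop on an object; the grip force is fixed at half the most. Time passes only in rows, so rows that do not move let the fingers close. It gives the time, the measured TCP pose, the force, the opening and the grip force at its end, in the units of the state.
- manip.sense(): the state, without advancing time (a new reading comes with each control period).
- camera(name): name is "scene" or "top" or "wrist"; returns the picture (420x560x3 uint8, blue, green, red); there is no depth.
- camera_model(name): a dict with "camera_matrix" (3x3 intrinsics, pixels), "R" (3x3) and "t" (3): a world point X has camera coordinates R X + t; the wrist camera has in their place "hand_eye" (4x4, takes a point from camera to tool coordinates, whose origin is the TCP and whose axes are the flange's). Camera axes: x right, y down, z forward; pixel columns grow to the right and rows downward; lengths in mm; the calibration is good to about 2 mm. The wrist camera is an equidistant fisheye: a pixel r from the principal point sees the ray r / f radians off the axis. A picture is of the moment at which its call begins: read the wrist's pose just before it. camera_model takes no time and is no camera call.
- manip.sign_off(): hands the job in; it is judged then, once.
The state is a dict: "clock": time; "joint_pos": joint angles; "dq": joint speeds; "effort": joint torques, N m; "tcp_pos": TCP position; "eef_rot": TCP orientation; "ft_force": force on the tool from outside, world axes, zero at the start; "wrist_torque": the same for the moment, N m; "width": opening from 0.0 (shut) to 1.0 (fully open); "grip_force": force on a finger pad.
Only numpy, scipy, OpenCV 4.12 (cv2) and the standard library are available. Lean on these libraries where they do the work, as an engineer would, in place of code of your own. Each camera call takes 0.05 s, during which the arm holds its last target. There are 200 camera calls.

TASK

This order still lacks its drink. Take the drink can from the railed wooden rack, lifting it up clear of the front rail before drawing it forward, and stand it upright on the free part of the black tray beside the carton, holding it until it stands there rather than dropping it. Leave the shaker standing in its place in the rack.

Things in the scene. Friction and masses are not known exactly. Their poses are not given: they have to be found in the camera images.
- can_mid (a point): Drink can, white, teal and yellow with lemons and a silver top: upright cylinder, 66 mm diameter, 115 mm tall, about 0.35 kg. This point is its centre, half-way up (57.5 mm above its base); z is the can's axis. It stands on the rack's deck in one of three places in a row.
- shaker_mid (a point): Glass shaker with reddish flakes and a steel cap, 73 mm wide, 119 mm tall, standing in another place of the rack; to be left alone. This point is on its axis, 47.5 mm above its base.
- rack: Fixed counter rack: wooden deck 116 mm (x) by 356 mm (y), its top 30 mm above the counter, fenced all round by steel wires (at x = -54 and 54, y = -174 and 174 mm) whose top is 38 mm above the deck. Origin: centre of its underside; -x is its front (robot side), y along the row, z up. Places at about y = -110, 0, 110 mm hold can, shaker and a white dip cup 34 mm tall, in any order.
- tray: Fixed black serving tray, 290 mm (x) by 170 mm (y), floor 6 mm thick, rim 6 mm wide and 18 mm high in all. Origin: centre of its underside; +x points away from the robot, z up. A white take-out carton 63 mm tall is fixed on its far half, from x = 4 mm to the far rim; the near half, centred at about x = -70 mm, y = 0, is free for the can.

How it is judged:
By the outcome, as a careful person would: the job done as asked, in the order asked, and still so for the second after the job is handed in, with the robot touching nothing.
It also fails if it takes over 38 s, if anything falls off the work surface, if the arm or the gripper's body presses on something with over 40 N, if the wrist force passes 120 N, or if a joint passes its speed limit or range.

## Working session

There is one attempt and no reset: what is moved stays moved. The work goes in short steps, Python scripts to look and compute and a tool call to move; the robot and the scene stay as the last step left them, time stands still between calls to the robot, and variables do not carry over. Pictures are saved under pics/ and viewed, at most 10 in all, crops included, and the job is handed in when it is done.

Besides the shell and the picture viewer there is one more tool, called after "Emit:" as a command line: name --pt "numbers of a row" for each row, then --argument value for the rest. send_rows: Moves the arm, as the interface text tells. Its arguments: {"type":"object","properties":{"moves":{"type":"array"}},"required":["moves"]}

```bash
mkdir -p pics
python3 - <<'E'
from bench import manip,camera,camera_model
import cv2
s=manip.sense();print(s)
for n in("scene","top"):
    cv2.imwrite(f"pics/{n}0.png",camera(n)); m=camera_model(n);print(n,m)
E
```

```text
{'clock': 0.0, 'joint_pos': array([-1.42178674e+00,  4.86758957e-02,  9.75237285e-02,  1.62200104e+00,
        1.05170077e-05,  1.44300347e+00]), 'dq': array([ 2.24803034e-04, -1.43834137e-04,  6.18568009e-04,  4.87225271e-05,
        3.09100573e-04,  1.16564520e-04]), 'effort': array([ 2.54665274e-04, -3.38780630e+01,  3.20017183e+01,  2.01383815e-02,
       -1.74626639e-04, -1.63346488e-06]), 'tcp_pos': array([ 143.37181886, -504.38073338,  230.11895373]), 'eef_rot': array([ 9.90437142e-01,  1.37959698e-01, -7.24285797e-06, -1.17842700e-03]), 'ft_force': array([ 0.57313938,  0.28987346, -0.0344196 ]), 'wrist_torque': array([ 0.04304885,  0.02917126, -0.00362506]), 'grip_force': 0.0, 'width': 1.0023255141830696}
scene {'camera_matrix': array([[528.96891312,   0.        , 283.90865509],
       [  0.        , 528.96891312, 200.11122153],
       [  0.        ,   0.        ,   1.        ]]), 'R': array([[-0.47372343, -0.88061349,  0.01029498],
       [-0.37634203,  0.19185566, -0.90639841],
       [ 0.79621152, -0.4332566 , -0.4222984 ]]), 't': array([176.16199532, 303.26557725, 806.95283644])}
top {'camera_matrix': array([[509.48684926,   0.        , 284.02137444],
       [  0.        , 509.48684926, 204.73749529],
       [  0.        ,   0.        ,   1.        ]]), 'R': array([[ 0.12638633, -0.99195308,  0.00745594],
       [-0.95027459, -0.12322567, -0.28599588],
       [ 0.28461326,  0.02906078, -0.95820184]]), 't': array([-133.20195698,  550.81322849, 1067.09523415])}
```

View pics/scene0.png

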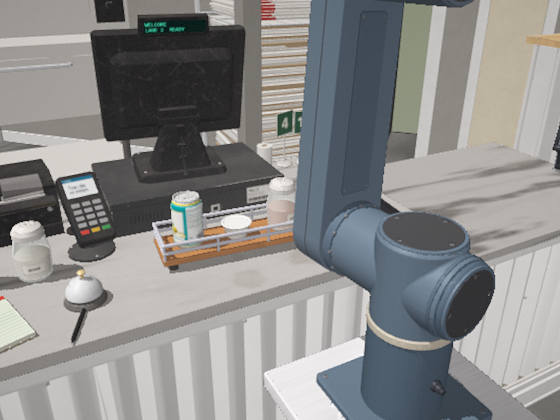

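View pics/top0.png

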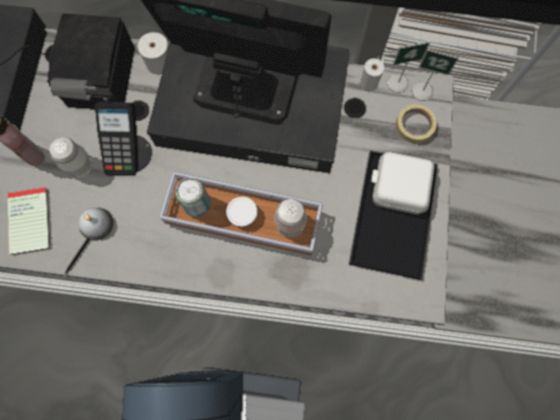

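The scene view shows the can at about (187,218), at the left end of the rack, with the cup in the middle and the shaker at the right. In the top view the can is at (193,197), the shaker at (291,217) and the tray at about (395,213), its lower half free. I'll enlarge both areas.

Run:
```python
import cv2,numpy as np
a=cv2.imread("pics/top0.png")
A=cv2.resize(a[165:255,155:335],None,fx=4.4,fy=4.4,interpolation=cv2.INTER_CUBIC)
cv2.imwrite("pics/c1.png",A)
b=cv2.resize(a[145:285,345:445],None,fx=4.2,fy=4.2,interpolation=cv2.INTER_CUBIC)
b=np.clip(b.astype(float)*1.8,0,255).astype(np.uint8)
s=cv2.imread("pics/scene0.png")[180:270,145:215]
s=cv2.resize(s,None,fx=5,fy=5,interpolation=cv2.INTER_CUBIC)
c=np.zeros((588,420+350,3),np.uint8);c[:,:420]=b;c[:450,420:]=s
cv2.imwrite("pics/c2.png",c)
```

```text
(no output)
```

View pics/c1.png

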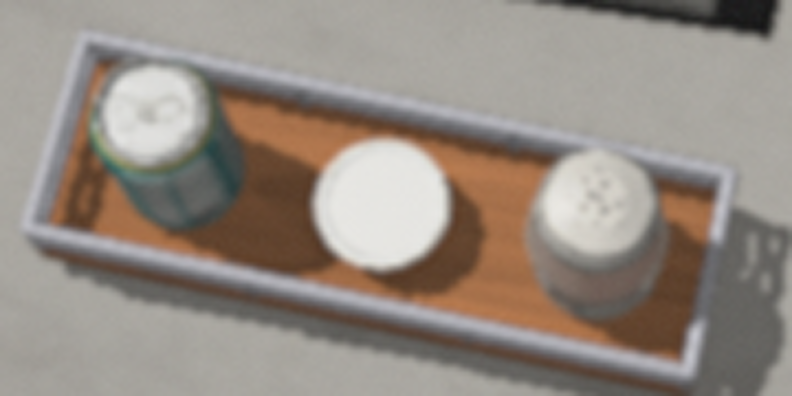

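View pics/c2.png

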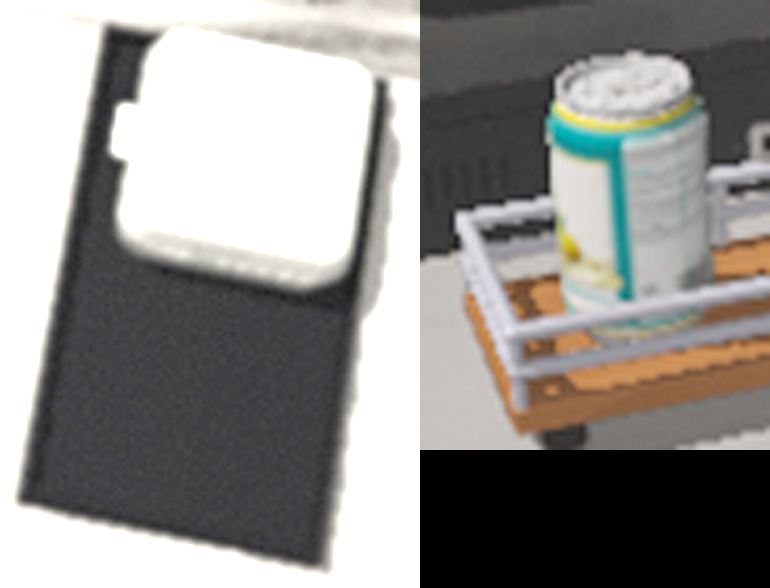

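c1 shows the can lid at about (156,114), with wire corners at (85,40), (730,172), (32,228) and (690,372). The shaker cap is at (602,198). c2 shows the tray's near corners at (22,500) and (325,568) and its far-left corner at (105,28). The scene-view lid is at (625,88).

```bash
cat > h.py <<'E'
import numpy as np
from bench import camera_model
def ray(cam,uv,z):
    m=camera_model(cam);R=m["R"];t=m["t"]
    d=R.T@np.linalg.solve(m["camera_matrix"],[*uv,1]);c=-R.T@t
    return (c+d*(z-c[2])/d[2])[:2]
def c1(p,z): return ray("top",(p[0]/4.4-.4+155,p[1]/4.4-.4+165),z)
def c2(p,z): return ray("top",(p[0]/4.2-.4+345,p[1]/4.2-.4+145),z)
E
python3 - <<'E'
from h import *
np.set_printoptions(precision=1,suppress=True)
C=[c1(p,68) for p in((32,228),(690,372),(730,172),(85,40))]
print("rack",*C,[np.linalg.norm(C[i]-C[(i+1)%4]) for i in range(4)],np.mean(C,0))
lx=C[2]-C[1]+C[3]-C[0]; ly=C[0]-C[1]+C[3]-C[2]
print("yaw",np.degrees([np.arctan2(lx[1],lx[0]),np.arctan2(-ly[0],ly[1])]))
print("can",c1((156,114),145),"scene",ray("scene",((625-420)/5-.4+145,88/5-.4+180),145),"cup",c1((382,204),64),"shaker",c1((600,198),149))
T=[c2(p,18) for p in((22,500),(325,568),(105,28))]
d=T[0]-T[1];e=T[2]-T[0];print("tray",*T,np.linalg.norm(d),np.linalg.norm(e),np.degrees([np.arctan2(-d[0],d[1]),np.arctan2(e[1],e[0])]))
ctr=(T[1]+T[2])/2;print("ctr",ctr,"target",ctr-e/np.linalg.norm(e)*70)
E
```

```text
rack [504.3 208.8] [ 472.8 -134.9] [ 580.3 -143.8] [608.8 201.1] [np.float64(345.17577949186074), np.float64(107.91090979939361), np.float64(346.07231748105494), np.float64(104.7997161341763)] [541.6  32.8]
yaw [-4.5 -5. ]
can [549.9 139.3] scene [546.3 143.9] cup [541.2  33. ] shaker [534.4 -79.8]
tray [ 460.9 -228.4] [ 444.8 -395.5] [ 745.4 -251.6] 167.89654206722497 285.43583360497314 [-5.5 -4.7]
ctr [ 595.1 -323.6] target [ 525.3 -317.8]
```

The measurements fit the model: rack sides of about 346×106 mm, and the can 110 mm along the row at about (549,141). The rack and tray are both yawed about −5°. I'll grip along the row, high enough to stay above the rails.

Emit:
send_rows --pt "0.017 0.027 0 -0.016 1" --pt "0.017 0.027 0 -0.016 1" --pt "0.017 0.027 0 -0.016 1" --pt "0.017 0.027 0 -0.016 1" --pt "0.017 0.027 0 -0.016 1" --pt "0.017 0.027 0 -0.016 1" --pt "0.017 0.027 0 -0.016 1" --pt "0.017 0.027 0 -0.016 1" --pt "0.017 0.027 0 -0.016 1" --pt "0.017 0.027 0 -0.016 1" --pt "0.017 0.027 0 -0.016 1" --pt "0.017 0.027 0 -0.016 1" --pt "0.017 0.027 0 -0.016 1" --pt "0.017 0.027 0 -0.016 1" --pt "0.017 0.027 0 -0.016 1" --pt "0.017 0.027 0 -0.016 1" --pt "0.017 0.027 0 -0.016 1" --pt "0.017 0.027 0 -0.016 1" --pt "0.017 0.027 0 -0.016 1" --pt "0 0 0 0 1"

```text
clock: 1.77
tcp_pos: [468.1, 12.2, 230.2]
eef_rot: [1.0, -0.011, -0.0, -0.001]
ft_force: [-0.7, -0.6, -0.1]
width: 1.002
grip_force: 0.0
```

Emit:
send_rows --pt "0.016 0.0258 0 -0.013 1" --pt "0.016 0.0258 0 -0.013 1" --pt "0.016 0.0258 0 -0.013 1" --pt "0.016 0.0258 0 -0.013 1" --pt "0.016 0.0258 0 -0.012 1" --pt "0 0 0 0 1" --pt "0 0 0 0 1"

```text
clock: 2.35
tcp_pos: [544.7, 78.4, 230.3]
eef_rot: [1.0, -0.003, -0.001, -0.024]
ft_force: [0.2, -0.4, -0.5]
width: 0.997
grip_force: 0.0
```

Run:
```python
from bench import manip,camera,camera_model
import cv2,numpy as np
s=manip.sense();print(s["tcp_pos"],s["eef_rot"],s["joint_pos"])
im=camera("wrist");cv2.imwrite("pics/w1.png",im);m=camera_model("wrist");print(m)
np.savez("w1",p=s["tcp_pos"],q=s["eef_rot"])
```

```text
[544.70503076  78.37806896 230.29093444] [ 0.99970665 -0.0026921  -0.00146835 -0.02402527] [-0.00672992  0.11222653  0.16463943  1.62634261  0.04804286  3.14017321]
{'camera_matrix': array([[325.1922621 ,   0.        , 283.7895261 ],
       [  0.        , 325.1922621 , 211.48925875],
       [  0.        ,   0.        ,   1.        ]]), 'hand_eye': array([[-6.88026942e-04, -9.62015242e-01, -2.72994875e-01,
         6.90758124e+01],
       [ 9.99999647e-01, -5.30143221e-04, -6.52103232e-04,
        -6.09402766e-01],
       [ 4.82606866e-04, -2.72995227e-01,  9.62015267e-01,
        -1.43614419e+02],
       [ 0.00000000e+00,  0.00000000e+00,  0.00000000e+00,
         1.00000000e+00]])}
```

View pics/w1.png

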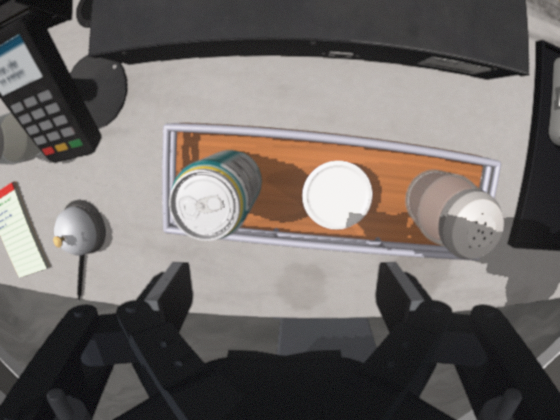

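The wrist view shows the can lid centre at about (205,207). Joint 6 is at its limit, so I'll use a yaw of about +0.33 instead; the can is round and the grip stays above the rails. I'll locate the lid from this picture too.

```bash
cat >> h.py <<'E'
from scipy.spatial.transform import Rotation
def wray(uv,z,p,q):
    m=camera_model("wrist");K=m["camera_matrix"];H=m["hand_eye"]
    d=np.array([uv[0]-K[0,2],uv[1]-K[1,2]]);r=np.hypot(*d);a=r/K[0,0]
    v=np.r_[d/r*np.sin(a),np.cos(a)]
    R=Rotation.from_quat(q).as_matrix()
    v=R@H[:3,:3]@v;c=p+R@H[:3,3]
    return (c+v*(z-c[2])/v[2])[:2]
E
python3 - <<'E'
from h import *
w=np.load("w1.npz")
for n,uv,z in(("can",(205,207),145),("cup",(338,195),64),("shaker",(472,224),149),("rackFL",(167,230),68),("rackBR",(495,163),68),("rackBL",(168,127),68)): print(n,wray(uv,z,w["p"],w["q"]))
E
```

```text
can [551.60851808 142.61829716]
cup [542.50046851  34.06057404]
shaker [540.50571146 -66.94464566]
rackFL [505.01023229 211.48499636]
rackBR [ 581.67744071 -137.46578831]
rackBL [612.36500663 201.06535874]
```

Emit:
send_rows --pt "0 0 0 0.1 1" --pt "0 0 0 0.1 1" --pt "0 0 0 0.1 1" --pt "0 0 0 0.08 1" --pt "0 0 0 0 1" --pt "0 0 0 0 1"

```text
clock: 2.9
tcp_pos: [544.4, 78.2, 231.6]
eef_rot: [0.982, 0.185, -0.005, -0.024]
ft_force: [0.7, 0.2, 0.0]
width: 1.0
grip_force: 0.0
```

The lid is at about (550,141.5) from three views. The joint stop left a lean of about 2.7°, which rows can't turn out directly. Leaning outward at the reach limit, with the present lean facing inward, should undo it, so I'll try that over the empty right-hand counter.

Emit:
send_rows --pt "-0.0043 -0.0372 0 0.026 1" --pt "-0.0043 -0.0372 0 0.026 1" --pt "-0.0043 -0.0372 0 0.026 1" --pt "-0.0043 -0.0372 0 0.026 1" --pt "-0.0043 -0.0372 0 0.026 1" --pt "-0.0043 -0.0372 0 0.026 1" --pt "-0.0043 -0.0372 0 0.026 1" --pt "-0.0043 -0.0372 0 0.026 1" --pt "-0.0043 -0.0372 0 0.026 1" --pt "-0.0043 -0.0372 0 0.026 1" --pt "-0.0043 -0.0372 0 0.026 1" --pt "-0.0043 -0.0372 0 0.026 1" --pt "-0.0043 -0.0372 0 0.026 1" --pt "-0.0043 -0.0372 0 0.026 1" --pt "-0.0043 -0.0372 0 0.026 1" --pt "0 0 0 0 1" --pt "0 0 0 0 1"

```text
clock: 4.32
tcp_pos: [479.0, -481.2, 228.9]
eef_rot: [0.929, 0.37, -0.01, -0.024]
ft_force: [0.2, 0.1, -0.5]
width: 1.0
grip_force: 0.0
```

```bash
cat > st.py <<'E'
from bench import manip
from scipy.spatial.transform import Rotation as Q
import numpy as np
np.set_printoptions(precision=3,suppress=True)
s=manip.sense();M=Q.from_quat(s["eef_rot"]).as_matrix()
print(s["clock"],s["tcp_pos"],"q",s["joint_pos"],"toolz",M[:,2],"yaw",np.arctan2(M[0,1],-M[1,1]),np.hypot(*s["tcp_pos"][:2]))
E
python3 st.py
```

```text
4.3167 [ 478.973 -481.198  228.858] q [-0.884  0.554  0.715  1.784 -0.004  1.498] toolz [-0.036  0.038 -0.999] yaw 0.7589855507368813 678.9456882267693
```

Emit:
send_rows --pt "0.006 -0.006 0 0 1" --pt "0.006 -0.006 0 0 1" --pt "0.006 -0.006 0 0 1" --pt "0.006 -0.006 0 0 1" --pt "0.006 -0.006 0 0 1" --pt "0.006 -0.006 0 0 1" --pt "0.006 -0.006 0 0 1" --pt "0.006 -0.006 0 0 1" --pt "0 0 0 0 1"

```text
clock: 5.07
tcp_pos: [529.8, -526.5, 230.5]
eef_rot: [0.927, 0.373, -0.009, -0.023]
ft_force: [0.4, -0.7, -1.1]
width: 1.003
grip_force: 0.0
```

```bash
python3 st.py
```

```text
5.0667 [ 529.827 -526.472  230.517] q [-0.87   0.863  1.187  1.945 -0.003  1.506] toolz [-0.034  0.036 -0.999] yaw 0.76480753699443 746.9199563086761
```

Emit:
send_rows --pt "0.004 -0.004 0 0 1" --pt "0.004 -0.004 0 0 1" --pt "0.004 -0.004 0 0 1" --pt "0 0 0 0 1"

```text
clock: 5.4
tcp_pos: [539.3, -536.5, 228.7]
eef_rot: [0.927, 0.373, -0.009, -0.023]
ft_force: [0.5, -1.0, -0.0]
width: 1.0
grip_force: 0.0
```

```bash
python3 st.py
```

```text
5.4 [ 539.309 -536.477  228.725] q [-0.869  1.001  1.416  2.035 -0.003  1.507] toolz [-0.034  0.036 -0.999] yaw 0.7647692818091344 760.6982897468912
```

Joint 3 is now at its limit (1.42). I'll nudge further.

Emit:
send_rows --pt "0.004 -0.004 0 0 1" --pt "0.004 -0.004 0 0 1" --pt "0 0 0 0 1"

```text
clock: 5.65
tcp_pos: [542.9, -541.0, 227.4]
eef_rot: [0.928, 0.373, -0.007, -0.017]
ft_force: [0.4, 0.1, 0.1]
width: 0.997
grip_force: 0.0
```

```bash
python3 st.py
```

```text
5.65 [ 542.862 -541.034  227.423] q [-0.87   1.003  1.417  2.022 -0.003  1.507] toolz [-0.026  0.027 -0.999] yaw 0.7646773788622904 766.4315907832757
```

The lean is shrinking, so I'll continue.

Emit:
send_rows --pt "0.004 -0.004 0 0 1" --pt "0.004 -0.004 0 0 1" --pt "0.004 -0.004 0 0 1" --pt "0 0 0 0 1"

```text
clock: 5.98
tcp_pos: [548.0, -546.7, 220.7]
eef_rot: [0.928, 0.373, -0.006, -0.013]
ft_force: [1.0, 0.1, -0.9]
width: 1.001
grip_force: 0.0
```

```bash
python3 st.py
```

```text
5.9833 [ 547.994 -546.693  220.682] q [-0.87   1.012  1.418  2.005 -0.002  1.507] toolz [-0.02  0.02 -1.  ] yaw 0.7645114632996874 774.0613726777452
```

Emit:
send_rows --pt "0.004 -0.004 0.002 0 1" --pt "0.004 -0.004 0.002 0 1" --pt "0.004 -0.004 0.002 0 1" --pt "0.004 -0.004 0.002 0 1" --pt "0 0 0 0 1"

```text
clock: 6.4
tcp_pos: [553.4, -552.1, 220.9]
eef_rot: [0.928, 0.373, -0.002, -0.005]
ft_force: [0.5, 0.1, -0.6]
width: 1.002
grip_force: 0.0
```

```bash
python3 st.py
```

```text
6.4 [ 553.358 -552.056  220.906] q [-0.869  1.012  1.419  1.988 -0.001  1.508] toolz [-0.007  0.007 -1.   ] yaw 0.7645826143461 781.6465509407656
```

Emit:
send_rows --pt "0.004 -0.004 0.002 0 1" --pt "0.004 -0.004 0.002 0 1" --pt "-0.02 0.036 0.003 -0.02 1" --pt "-0.02 0.036 0.003 -0.02 1" --pt "-0.01 0.036 0.003 -0.02 1" --pt "0 0.036 0 -0.02 1" --pt "0 0.036 0 -0.02 1" --pt "0 0.036 0 -0.02 1" --pt "0 0.036 0 -0.02 1" --pt "0 0.036 0 -0.02 1" --pt "0 0.036 0 -0.02 1" --pt "0 0.036 0 -0.02 1" --pt "0 0.036 0 -0.02 1" --pt "0 0.036 0 -0.02 1" --pt "0 0.036 0 -0.02 1" --pt "0 0.036 0 -0.02 1" --pt "0 0.036 0 -0.02 1" --pt "0 0 0 0 1"

```text
clock: 7.9
tcp_pos: [532.6, -55.9, 232.2]
eef_rot: [0.97, 0.245, 0.0, -0.002]
ft_force: [0.0, 0.1, 0.3]
width: 1.004
grip_force: 0.0
```

```bash
python3 st.py
```

```text
7.9 [532.629 -55.931 232.235] q [-0.233  0.077  0.132  1.627  0.005  2.415] toolz [-0.     0.005 -1.   ] yaw 0.49428202923839804 535.5581038886577
```

The lean is now 0.3°. Next I'll move over the can without twisting; joint 6 will end near 2.9.

Emit:
send_rows --pt "0.0025 0.028 0 0 1" --pt "0.0025 0.028 0 0 1" --pt "0.0025 0.028 0 0 1" --pt "0.0025 0.028 0 0 1" --pt "0.0025 0.028 0 0 1" --pt "0.0025 0.028 0 0 1" --pt "0.0025 0.028 0 0 1" --pt "0 0 0 0 1" --pt "0 0 0 0 1"

```text
clock: 8.65
tcp_pos: [550.5, 135.0, 231.4]
eef_rot: [0.97, 0.243, -0.0, -0.001]
ft_force: [-0.3, -0.8, -0.6]
width: 1.001
grip_force: 0.0
```

```bash
python3 st.py
python3 - <<'E'
from bench import manip,camera
import cv2,numpy as np
s=manip.sense();cv2.imwrite("pics/w2.png",camera("wrist"));np.savez("w2",p=s["tcp_pos"],q=s["eef_rot"])
E
```

```text
8.65 [550.513 134.954 231.375] q [0.121 0.16  0.22  1.632 0.001 2.772] toolz [-0.001  0.001 -1.   ] yaw 0.4907177126036072 566.8131034450673
```

View pics/w2.png

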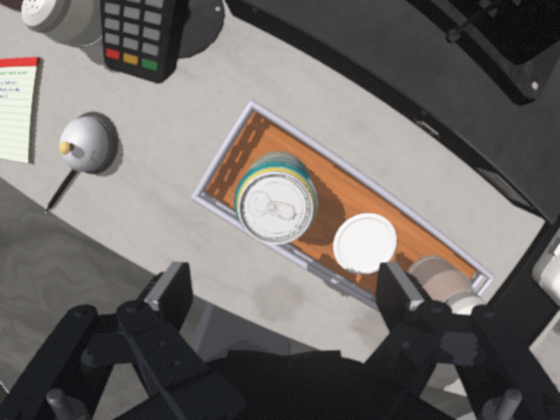

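The view over the can shows the lid centre at about (276,207), with the can standing between finger lines that are clear of the other items.

Run:
```python
from h import *
w=np.load("w2.npz")
print(wray((276,207),145,w["p"],w["q"]),wray((365,243),64,w["p"],w["q"]),wray((252,105),68,w["p"],w["q"]),wray((197,193),68,w["p"],w["q"]))
```

```text
[554.03748763 144.28595561] [543.11730532  35.70189231] [611.36645393 202.09261085] [510.63881218 212.2442901 ]
```

Emit:
send_rows --pt "0.001 0.008 -0.012 0 1" --pt "0 0 -0.015 0 1" --pt "0 0 -0.015 0 1" --pt "0 0 -0.015 0 1" --pt "0 0 -0.015 0 1" --pt "0 0 -0.015 0 1" --pt "0 0 -0.015 0 1" --pt "0 0 -0.015 0 1" --pt "0 0 -0.015 0 1" --pt "0 0 -0.015 0 1" --pt "0 0 0 0 1" --pt "0 0 0 0 0.7" --pt "0 0 0 0 0.5" --pt "0 0 0 0 0.4" --pt "0 0 0 0 0.4" --pt "0 0 0 0 0.4" --pt "0 0 0 0 0.4" --pt "0 0 0 0 0.4"

```text
clock: 10.2
tcp_pos: [552.0, 141.8, 85.1]
eef_rot: [0.97, 0.242, 0.0, -0.001]
ft_force: [0.9, -0.6, 0.5]
width: 0.755
grip_force: 66.8
```

The fingers are gripping the can at 0.755 of full opening, about 64 mm. Next I'll lift 85 mm, which puts the base at about 115 mm, above the 68 mm rail, and then draw forward.

Emit:
send_rows --pt "0 0 0.005 0 0.4" --pt "0 0 0.01 0 0.4" --pt "0 0 0.014 0 0.4" --pt "0 0 0.014 0 0.4" --pt "0 0 0.014 0 0.4" --pt "0 0 0.014 0 0.4" --pt "0 0 0.01 0 0.4" --pt "0 0 0.004 0 0.4" --pt "0 0 0 0 0.4" --pt "-0.006 0 0 0 0.4" --pt "-0.014 0 0 0 0.4" --pt "-0.02 0 0 0 0.4" --pt "-0.02 0 0 0 0.4" --pt "-0.02 0 0 0 0.4" --pt "-0.02 0 0 0 0.4" --pt "-0.02 0 0 0 0.4" --pt "-0.016 0 0 0 0.4" --pt "-0.01 0 0 0 0.4" --pt "-0.004 0 0 0 0.4"

```text
clock: 11.78
tcp_pos: [398.7, 141.9, 168.1]
eef_rot: [0.97, 0.242, -0.002, -0.001]
ft_force: [0.1, 0.3, -3.5]
width: 0.748
grip_force: 66.9
```

Emit:
send_rows --pt "0 -0.012 0 0 0.4" --pt "0 -0.022 0 0 0.4" --pt "0 -0.03 0 0 0.4" --pt "0 -0.03 0 0 0.4" --pt "0 -0.03 0 0 0.4" --pt "0 -0.03 0 0 0.4" --pt "0 -0.03 0 0 0.4" --pt "0 -0.03 0 -0.02 0.4" --pt "0 -0.03 0 -0.05 0.4" --pt "0 -0.03 0 -0.06 0.4" --pt "0 -0.03 0 -0.06 0.4" --pt "0 -0.03 0 -0.06 0.4" --pt "0 -0.03 0 -0.06 0.4" --pt "0 -0.03 0 -0.06 0.4" --pt "0 -0.026 0 -0.06 0.4" --pt "0 -0.02 0 -0.06 0.4" --pt "0 -0.012 0 -0.06 0.4" --pt "0 -0.006 0 -0.03 0.4" --pt "0 0 0 0 0.4"

```text
clock: 13.37
tcp_pos: [401.0, -316.9, 168.3]
eef_rot: [0.999, -0.047, -0.001, -0.002]
ft_force: [0.2, 0.4, -4.6]
width: 0.748
grip_force: 67.3
```

```bash
python3 st.py
```

```text
13.3667 [ 401.047 -316.896  168.347] q [-0.801  0.01  -0.065  1.499  0.001  2.435] toolz [-0.001  0.003 -1.   ] yaw -0.09394996456520803 511.1378395250704
```

Emit:
send_rows --pt "0.008 0 0 0 0.4" --pt "0.018 0 0 0 0.4" --pt "0.022 0 0 0 0.4" --pt "0.022 0 0 0 0.4" --pt "0.022 0 0 0 0.4" --pt "0.018 0 0 0 0.4" --pt "0.01 -0.001 0 0 0.4" --pt "0.003 0 0 0 0.4" --pt "0 0 -0.006 0 0.4" --pt "0 0 -0.014 0 0.4" --pt "0 0 -0.016 0 0.4" --pt "0 0 -0.016 0 0.4" --pt "0 0 -0.014 0 0.4" --pt "0 0 -0.012 0 0.4" --pt "0 0 -0.008 0 0.4" --pt "0 0 -0.004 0 0.4" --pt "0 0 0 0 0.4" --pt "0 0 0 0 0.4"

```text
clock: 14.87
tcp_pos: [524.6, -317.1, 79.9]
eef_rot: [0.999, -0.046, -0.0, -0.001]
ft_force: [0.6, -0.7, -2.4]
width: 0.747
grip_force: 67.3
```

```bash
python3 st.py
python3 - <<'E'
from bench import camera
import cv2,numpy as np
c=np.zeros((588,790,3),np.uint8)
a=cv2.resize(camera("top")[130:290,340:460],None,fx=3.3,fy=3.3,interpolation=cv2.INTER_CUBIC);c[:a.shape[0],:a.shape[1]]=np.clip(a*1.5,0,255)
b=cv2.resize(camera("wrist"),(390,292));c[:292,400:]=b
cv2.imwrite("pics/p1.png",c)
E
```

```text
14.8667 [ 524.569 -317.082   79.869] q [-0.654  0.295  0.077  1.354  0.002  2.58 ] toolz [ 0.     0.002 -1.   ] yaw -0.09207205399615256 612.9545332514101
```

View pics/p1.png

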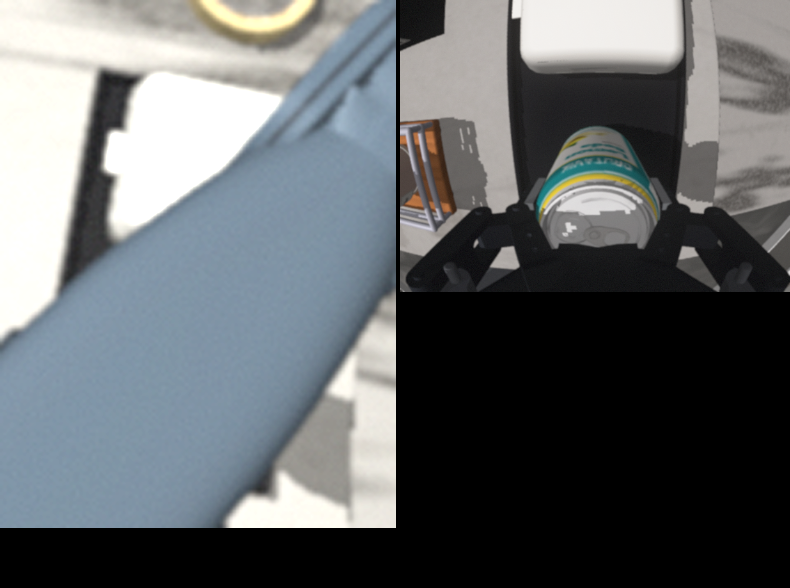

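The top view is blocked by the arm. The wrist view shows the can hanging upright, centred between the tray rims and well clear of the carton. I'll lower it slowly.

Emit:
send_rows --pt "0 0 -0.005 0 0.4" --pt "0 0 -0.005 0 0.4" --pt "0 0 -0.004 0 0.4" --pt "0 0 -0.002 0 0.4" --pt "0 0 -0.001 0 0.4" --pt "0 0 0 0 0.4"

```text
clock: 15.47
tcp_pos: [524.1, -316.7, 61.7]
eef_rot: [0.999, -0.046, -0.001, -0.001]
ft_force: [0.2, -0.5, -3.2]
width: 0.746
grip_force: 67.3
```

Emit:
send_rows --pt "0 0 -0.001 0 0.4" --pt "0 0 0 0 0.4" --pt "0 0 0 0 0.4"

```text
clock: 15.72
tcp_pos: [524.6, -317.1, 61.6]
eef_rot: [0.999, -0.046, -0.0, -0.001]
ft_force: [-0.2, -0.2, -4.0]
width: 0.747
grip_force: 67.3
```

Emit:
send_rows --pt "0 0 -0.001 0 0.4" --pt "0 0 0 0 0.4" --pt "0 0 0 0 0.4"

```text
clock: 15.97
tcp_pos: [524.8, -317.2, 61.2]
eef_rot: [0.999, -0.046, 0.0, -0.001]
ft_force: [-1.3, 0.1, 0.2]
width: 0.745
grip_force: 67.4
```

Emit:
send_rows --pt "0 0 -0.0006 0 0.4" --pt "0 0 0 0 0.4" --pt "0 0 0 0 0.4"

```text
clock: 16.22
tcp_pos: [525.0, -317.2, 61.1]
eef_rot: [0.999, -0.046, 0.0, -0.001]
ft_force: [-1.6, 1.7, 5.0]
width: 0.75
grip_force: 67.8
```

The can is seated: the force has turned upward, to 5 N. I'll release it gently and rise straight up.

Emit:
send_rows --pt "0 0 0 0 0.8" --pt "0 0 0 0 0.88" --pt "0 0 0 0 1" --pt "0 0 0 0 1" --pt "0 0 0 0 1" --pt "0 0 0 0 1" --pt "0 0 0.006 0 1" --pt "0 0 0.015 0 1" --pt "0 0 0.025 0 1" --pt "0 0 0.03 0 1" --pt "0 0 0.03 0 1" --pt "0 0 0.03 0 1" --pt "-0.02 0 0.02 0 1" --pt "-0.03 0 0 0 1" --pt "-0.03 0 0 0 1" --pt "-0.03 0 0 0 1" --pt "-0.02 0 0 0 1" --pt "0 0 0 0 1"

```text
clock: 17.72
tcp_pos: [391.5, -316.9, 217.0]
eef_rot: [0.999, -0.047, -0.001, -0.001]
ft_force: [1.0, 0.2, -0.4]
width: 1.001
grip_force: 0.0
```

```bash
python3 st.py
python3 - <<'E'
from bench import camera
import cv2,numpy as np
c=np.zeros((588,790,3),np.uint8)
a=cv2.resize(camera("top")[130:290,150:460],(790,408),interpolation=cv2.INTER_CUBIC);c[:408]=np.clip(a*1.3,0,255)
b=cv2.resize(camera("wrist"),(240,180));c[408:,:240]=b
c[408:,300:540]=cv2.resize(camera("scene"),(240,180))
cv2.imwrite("pics/p2.png",c)
E
```

```text
17.7167 [ 391.468 -316.945  217.031] q [-0.814 -0.008  0.014  1.595 -0.     2.423] toolz [-0.001  0.001 -1.   ] yaw -0.0948039023960339 503.68742069916976
```

View pics/p2.png

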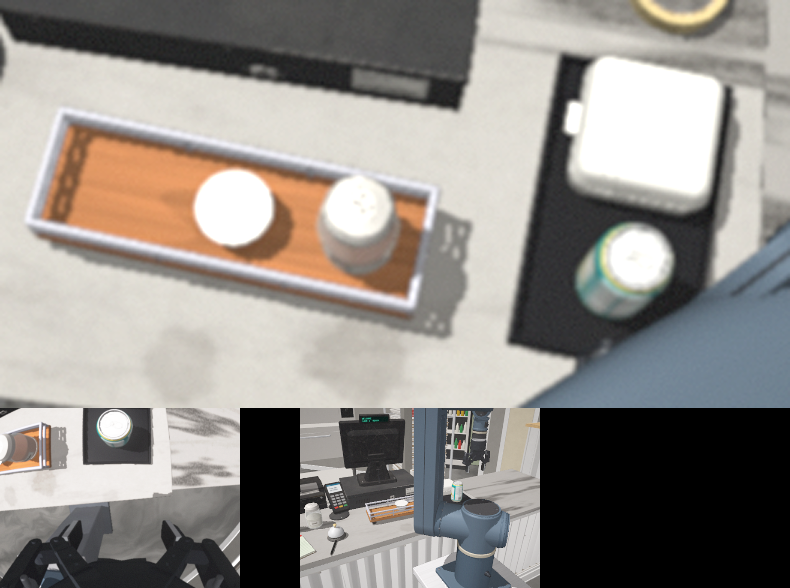

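The can stands upright on the free near half of the tray, with its lid at about (638,255) in the crop. The shaker at (358,210) and the cup are still in their places, and the gripper is clear.

```bash
python3 -c "
from bench import manip
print(manip.sign_off())"
```

```text
the job is handed in; nothing more can be done
None
```

The can is standing upright on the free half of the tray beside the carton, the shaker is still in its place in the rack, and the job was handed in at about 18 s.

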